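# Find the good brake caliper with the gauge blade

## Task

Take the gauge blade out of its wooden stand and slide it down between the pads of the brake calipers on the rail to find the sound one: its springs drag firmly on the blade, while a worn-out caliper lets the blade drop in freely and a seized one will not let it in. Leave the blade standing in the sound caliper, pushed fully home until its shoulders rest on the caliper, and let go of it. Do not disturb the tin and the sanding block nearby.

Things in the scene. Friction and masses are not known exactly. Their poses are not given: they have to be found in the camera images.
- blade_handle (a point): Centre of the black handle (22 mm thick x, 40 wide y, 50 tall z) of the upright gauge blade, about 200 g. A steel shoulder bar under it (24 mm x, 60 mm y) has its flat underside 35 mm below this point. Below that the steel blade, 8 mm thick (x), 40 mm wide (y), ends 100 mm below this point. z points up from blade to handle; a half turn about z makes no difference.
- blade_tip (a point): Middle of the lower end of the gauge blade, same axes, 100 mm below the centre of the handle. The last 4 mm are thinned to 4 mm by 36 mm.
- stand_top (a point): Middle of the upper face of the fixed wooden stand (80 x 100 mm, 75 mm high). The blade hangs loosely in its 13 x 47 mm slot by its shoulders.
- rail: Fixed steel base rail (100 x 360 mm) carrying three outwardly identical dark cast brake calipers in a row along its y axis; origin at the middle of its underside. Each caliper is 90 mm (x; 114 over its side cylinders) by 80 mm (y), 85 mm high, with a slot in its top. One is sound, one worn-out, one seized: which is which cannot be seen and changes each time.
- mouth_1 (a point): Middle of the slot mouth in the top face of the caliper at the rail's +y end, 85 mm above the bench; axes as the rail's. All three slots are alike: upright, 46 mm long (y), 17 mm wide (x) at the very top, narrowing within 8 mm to 11 mm, 69 mm deep. The blade goes in 65 mm, then its shoulders meet the top face.
- mouth_2 (a point): The same for the middle caliper, 115 mm from its neighbours. In each slot two facing brake pads have sloping upper ends that start 24 mm below the mouth; from 48 mm down the pads stand only 4 mm apart, so from about 40 mm of depth on the blade must press each back, by 2 mm in the end. A seized caliper stops the blade hard, as a solid block would, 33 to 42 mm down.
- mouth_3 (a point): The same for the caliper at the rail's -y end. In the sound caliper pushing the blade in takes some 8 to 20 N as the pads part, then, from 52 mm of depth to the end, a steady drag of about 5 to 12 N; let go there, the blade stays up. In the worn-out one the drag is under 1.5 N and the blade sinks by its own weight.
- tin_mid (a point): Centre of a small paint tin, 80 mm across and 95 mm high, standing on the bench; to be left alone.
- sanding_mid (a point): Centre of a cork sanding block, 110 x 65 x 35 mm, lying on the bench; to be left alone.
There are look-alikes about, which are no part of the job. What is shaped like the part that bears blade_handle but purple is not meant.

How it is judged:
By the outcome, as a careful person would: the job done as asked, in the order asked, and still so for the second after the job is handed in, with the robot touching nothing.
It also fails if it takes over 51 s, if anything falls off the work surface, if the arm or the gripper's body presses on something with over 40 N, if the wrist force passes 120 N, or if a joint passes its speed limit or range.

## Robot

A 6-joint arm with a two-finger parallel gripper is mounted at the origin on the work surface. World frame = base frame: x ahead of the robot, y to its left, z up, the work surface at z = 0. Lengths are in m, angles in rad, forces in N, time in s.
With the tool pointing down it reaches from about 0.4 to 0.825 m from the base axis. Payload 7 kg.
Tool frame: the origin (TCP) lies on the centre line of the jaws, within the pads' length; the fingertips stand arm.tip_reach ahead of it and the grasp point (between the pads) lies 5 mm behind it (arm.tip_reach is the distance from the TCP to the fingertips, in m); z points along the fingers, y is the line along which they close (so a half turn about z gives the same grasp; the last joint's range is limited). The gripper opens to 88 mm and grips with 3 to 60 N. Pads are 19 mm wide; open, the fingers measure 130 mm over their backs; the gripper's body (78 mm by 193 mm) begins 47 mm behind the grasp point.
Start: joints at [1.575, 0.359, 0.012, 0, -1.224, -0.288], TCP at [0.189, 0.648, 0.241] pointing down, gripper open.
Joint ranges: [-3.07, 3.07], [-1.43, 2.12], [-1.02, 1.25], [-3.03, 1.67], [-3.05, -0], [-3.03, 3.03]. Speed limits (rad/s): [2.39, 2.39, 3.01, 3.14, 3.14, 3.14].

## Interface

Orientations are given as [roll, pitch, yaw] about the fixed x, y, z axes, in that order (R = Rz(yaw) Ry(pitch) Rx(roll)).
In Python, from station import status, optics, order, arm gives the robot as it stands. The module is installed in compiled form; this text tells all that it offers.
- The arm moves only by the shell command python3 -m jog 'ROWS' [FORCE]. ROWS is JSON, a list of rows, each a list of 3 entries, a list of its own where there are three numbers: the gripper command: -1 is shut, 1 is fully open, values between are in proportion, then the shift along the tool's x, y, z in mm, then the turn about the tool's z in rad. A call has 1 to 20 rows; each row is the pose to reach, as a shift and turn from the pose commanded when the call began, along the tool's axes at that moment; what a row does not reach only later rows make up. A row lasts 1/8 s, in which the tool goes at most 62.5 mm and 10.7 degrees, less where a joint would pass 70% of its speed; a pose out of reach is approached as far as the arm can. A call with a gripper value outside its range is refused whole. The fingers move at their own pace and stop on an object; FORCE is the grip in N (left out, the last holds). Time passes only in rows, so rows that repeat a pose let the fingers close. It gives the time, the measured TCP pose, the force, the opening and the grip force at its end, in the units of the state.
- status.get_state(): the state, without advancing time (a new reading comes with each control period).
- optics.grab_frame(name): name is "scene" or "side" or "wrist"; returns a dict with "color" (420x560x3 uint8, red, green, blue), "mtx" (3x3 intrinsics, pixels), "cam_to_world" (4x4, takes a point from camera to world coordinates). Camera axes: x right, y down, z forward; pixel columns grow to the right and rows downward; lengths in m; the calibration is good to about 2 mm. A picture is of the moment at which its call begins. There is no depth.
- order.job_done(): hands the job in; it is judged then, once.
The state is a dict: "t": time; "q": joint angles; "qd": joint speeds; "joint_efforts": joint torques, N m; "eef_pos": TCP position; "ee_rot": TCP orientation; "force": force on the tool from outside, world axes, zero at the start; "moment": the same for the moment, N m; "width": finger opening in m; "gripper_force": force on a finger pad.
Only numpy, scipy, OpenCV 4.12 (cv2) and the standard library are available. Lean on these libraries where they do the work, as an engineer would, in place of code of your own. Each camera call takes 0.05 s, during which the arm holds its last target. There are 200 camera calls.

## Working session

There is one attempt and no reset: what is moved stays moved. The work goes in short steps, Python scripts to look and compute and a shell command to move; the robot and the scene stay as the last step left them, time stands still between calls to the robot, and variables do not carry over. Pictures are saved under pics/ and viewed, at most 10 in all, crops included, and the job is handed in when it is done.

```bash
mkdir -p pics
cat > h.py <<'E'
import numpy as np, cv2
from station import status, optics, order, arm
def grab(n,tag):
    f=optics.grab_frame(n); cv2.imwrite(f'pics/{tag}.png',f['color'][:,:,::-1]); np.savez(f'pics/{tag}.npz',**f); return f
def load(tag): return np.load(f'pics/{tag}.npz')
def ray(f,u,v):
    T=f['cam_to_world']; d=T[:3,:3]@np.linalg.inv(f['mtx'])@np.array([u,v,1.]); return T[:3,3],d
def onz(f,u,v,z):
    o,d=ray(f,u,v); return o+d*(z-o[2])/d[2]
def proj(f,p):
    T=np.linalg.inv(f['cam_to_world']); c=T[:3,:3]@np.array(p)+T[:3,3]; w=f['mtx']@c; return w[:2]/w[2]
E
python3 - <<'E'
from h import *
s=status.get_state(); print(s, arm.tip_reach)
a=[grab(n,n+'0')['color'] for n in('scene','side','wrist')]
for n in('scene','side','wrist'): print(n,load(n+'0')['cam_to_world'].round(3).tolist(),load(n+'0')['mtx'][0,0])
big=np.hstack(a[:2]); cv2.imwrite('pics/both0.png',cv2.resize(big,(800,300),interpolation=cv2.INTER_AREA)[:,:,::-1])
E
```

```text
{'t': 0.0, 'q': array([ 1.57510098e+00,  3.59400416e-01,  1.10730186e-02, -3.47830184e-04,
       -1.22409314e+00, -2.88067334e-01]), 'qd': array([ 3.46854557e-04, -2.61968581e-05, -1.42316045e-04, -8.64633585e-04,
       -5.36899011e-04,  4.58445394e-05]), 'joint_efforts': array([-2.94898982e-04, -5.82719994e+01,  2.93051541e+01,  6.99695393e+00,
        6.97085430e-03, -1.56166111e-04]), 'eef_pos': array([0.18889516, 0.64755411, 0.23962049]), 'ee_rot': array([ 3.13994246e+00, -1.47974302e-04, -2.83881014e-01]), 'force': array([ 1.22468048, -0.22308244, -0.59953613]), 'moment': array([-0.02069016,  0.01641494,  0.04422408]), 'gripper_force': 0.0, 'width': 0.08745693906011492} 0.014
scene [[-0.325, 0.628, -0.707, 1.185], [0.946, 0.221, -0.239, 0.163], [0.007, -0.746, -0.665, 0.735], [0.0, 0.0, 0.0, 1.0]] 379.331095145188
side [[-0.998, -0.027, 0.06, 0.436], [-0.066, 0.496, -0.866, 0.976], [-0.006, -0.868, -0.496, 0.701], [0.0, 0.0, 0.0, 1.0]] 538.6161285596822
wrist [[-0.279, -0.916, -0.289, 0.268], [-0.96, 0.267, 0.083, 0.625], [0.001, 0.3, -0.954, 0.384], [0.0, 0.0, 0.0, 1.0]] 334.997022038458
```

View pics/scene0.png

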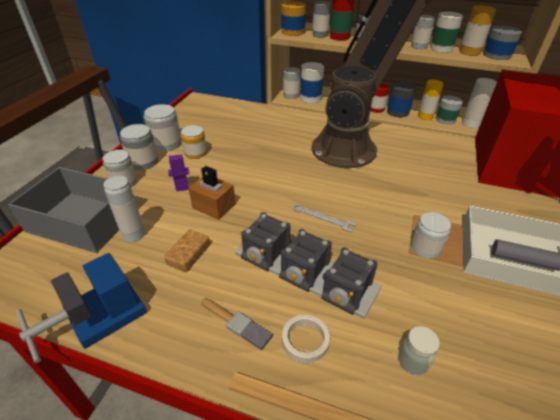

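View pics/side0.png

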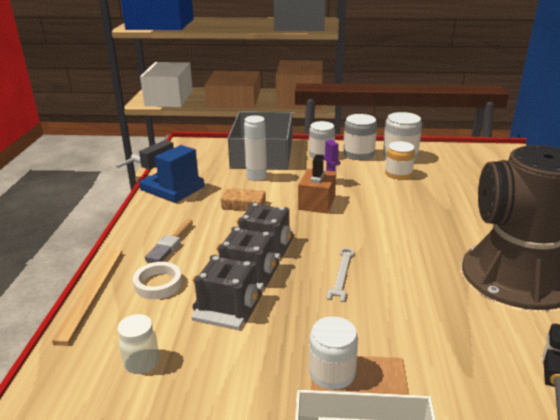

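The scene camera shows the black handle in the wooden stand at (209,178) and the purple look-alike at (178,172). In the side view they are at (318,165) and (332,155). The black one in the stand is the one meant. The calipers are at about (266,240), (306,258) and (349,278) in the scene view. I'll enlarge to confirm.

Run:
```python
from h import *
a=load('scene0')['color'];b=load('side0')['color']
A=cv2.resize(a[150:310,160:390],None,fx=3.4,fy=3.4,interpolation=3)[:,:,::-1]
cv2.imwrite('pics/cropA.png',A)
B=cv2.resize(b[135:330,180:360],None,fx=3,fy=3,interpolation=3)[:,:,::-1]
cv2.imwrite('pics/cropB.png',B)
```

```text
(no output)
```

View pics/cropA.png

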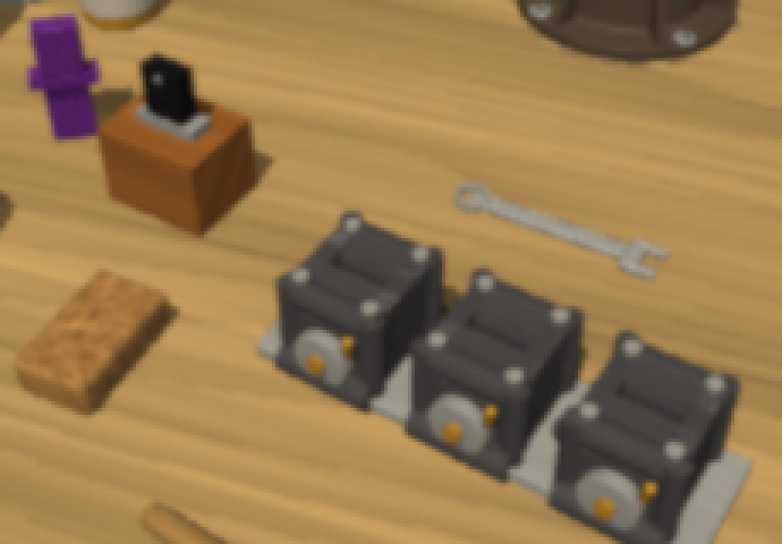

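View pics/cropB.png

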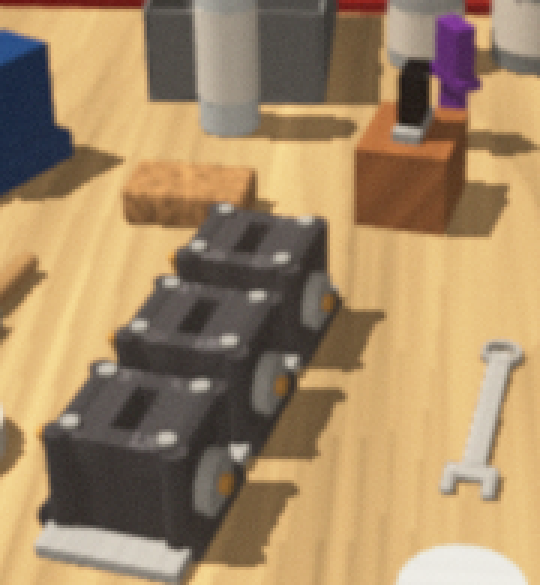

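The crop confirms it: black handle on a steel bar in the brown stand, with the purple piece standing apart. Next I measure with both views.

Run:
```python
from h import *
sc,sd=load('scene0'),load('side0')
A=lambda p:(p[0]/3.4+160,p[1]/3.4+150)
B=lambda p:(p[0]/3+180,p[1]/3+135)
cs=[[(352,223),(420,255),(301,275),(370,307)],[(484,283),(560,315),(437,340),(514,375)],[(631,347),(716,384),(589,411),(675,450)]]
cd=[[(225,209),(305,228),(199,245),(282,257)],[(171,282),(258,295),(139,325),(229,340)],[(107,369),(200,384),(70,421),(167,438)]]
for n,f,c,F in(('sc',sc,cs,A),('sd',sd,cd,B)):
    M=[]
    for q in c:
        P=np.array([onz(f,*F(p),0.088)[:2] for p in q]); M.append(P.mean(0)); print(n,P.round(4).tolist(),P.mean(0).round(4))
    d=(M[2]-M[0]); print('pitch',np.linalg.norm(d)/2,'ang',np.degrees(np.arctan2(d[1],d[0])))
print('stand sc',[onz(sc,*A(p),.075)[:2].round(4).tolist() for p in((101,128),(200,165),(252,120))])
print('stand sd',[onz(sd,*B(p),.075)[:2].round(4).tolist() for p in((356,150),(462,158),(375,103))])
# handle: black mask centroid, scene; triangulate
def tri(p,q):
    o1,d1=ray(sc,*p);o2,d2=ray(sd,*q)
    t=np.linalg.lstsq(np.c_[d1,-d2],o2-o1,rcond=None)[0]; a=o1+t[0]*d1;b=o2+t[1]*d2
    return (a+b)/2,np.linalg.norm(a-b)
res=[]
for f,(x0,x1,y0,y1) in((sc,(198,220,162,190)),(sd,(308,328,150,180))):
    m=(f['color'][y0:y1,x0:x1].max(2)<60).astype(np.uint8)
    n,l,st,ce=cv2.connectedComponentsWithStats(m);k=1+st[1:,4].argmax();r=cv2.minAreaRect(np.argwhere(l==k)[:,::-1].astype(np.float32))
    print(st[k],ce[k]+[x0,y0]);res.append(ce[k]+[x0,y0])
print(tri(*res))
```

```text
sc [[0.518, -0.1069], [0.5342, -0.0477], [0.5823, -0.1215], [0.5958, -0.0638]] [ 0.5576 -0.085 ]
sc [[0.5465, 0.0046], [0.5593, 0.0635], [0.6101, -0.0099], [0.6231, 0.048]] [0.5847 0.0266]
sc [[0.5726, 0.1163], [0.5865, 0.176], [0.6367, 0.102], [0.6497, 0.1602]] [0.6114 0.1386]
pitch 0.11498476634639962 ang 76.47408092167076
sd [[0.5816, -0.123], [0.5169, -0.0965], [0.5948, -0.0663], [0.5309, -0.0522]] [ 0.556  -0.0845]
sd [[0.6083, -0.0124], [0.5437, 0.0017], [0.6224, 0.0454], [0.5579, 0.0605]] [0.5831 0.0238]
sd [[0.6352, 0.0997], [0.5712, 0.1133], [0.6484, 0.1583], [0.5844, 0.1724]] [0.6098 0.1359]
pitch 0.11345050007475554 ang 76.29863224705481
stand sc [[0.4637, -0.3511], [0.4802, -0.2524], [0.4119, -0.2374]]
stand sd [[0.4846, -0.2559], [0.3945, -0.2458], [0.4714, -0.3505]]
[  4   5  16  19 213] [209.38497653 176.16431925]
[  5   5  10  22 171] [317.50292398 165.71345029]
(array([ 0.43794013, -0.29789316,  0.11061354]), np.float64(0.0007187452802900703))
```

```bash
cat >> h.py <<'E'
from scipy.spatial.transform import Rotation as Ro
def delta(p,pose=None):
    s=status.get_state(); R=Ro.from_euler('xyz',s['ee_rot']).as_matrix() if pose is None else None
    return (R.T@(np.array(p)-s['eef_pos'])*1000).round(1)
E
python3 - <<'E'
from h import *
for p in([.57,.12,.26],[.55,-.10,.26],[.438,-.298,.22],[.438,-.298,.108]): print(delta(p))
sc,sd=load('scene0'),load('side0'); print(onz(sc,182,190,0),onz(sc,125,240,0))
E
```

```text
[513.6 399.8 -19.6]
[556.  616.6 -19.3]
[504. 838.  21.]
[503.9 837.9 133. ]
[ 0.4004409  -0.42618601  0.        ] [ 0.64312504 -0.46010689  0.        ]
```

```bash
python3 -m jog '[[1,[514,400,-20],1.45],[1,[514,400,-20],1.45],[1,[514,400,-20],1.45],[1,[514,400,-20],1.45],[1,[514,400,-20],1.45],[1,[514,400,-20],1.45],[1,[514,400,-20],1.45],[1,[514,400,-20],1.45],[1,[514,400,-20],1.45],[1,[514,400,-20],1.45],[1,[556,617,-20],1.45],[1,[556,617,-20],1.45],[1,[556,617,-20],1.45],[1,[556,617,-20],1.45],[1,[504,838,-20],1.45],[1,[504,838,-20],1.45],[1,[504,838,-20],1.45],[1,[504,838,-20],1.45],[1,[504,838,-20],1.45],[1,[504,838,-20],1.45]]' 20
python3 - <<'E'
from h import *
s=status.get_state(); print(s['t'],s['q'].round(3),s['eef_pos'],s['ee_rot'],s['force'],delta([.438,-.298,.108]))
grab('wrist','w1')
E
```

```text
t: 2.65
eef_pos: [0.4382, -0.2976, 0.2605]
ee_rot: [3.141, 0.0, -1.734]
force: [0.1, 0.1, 0.1]
width: 0.0874
gripper_force: 0.0
2.65 [-0.226  0.106 -0.276 -0.    -1.19   0.063] [ 0.4381577  -0.29756662  0.26046014] [ 3.14148585e+00  1.55293788e-04 -1.73449835e+00] [0.10164879 0.13649253 0.09676103] [5.000e-01 1.000e-01 1.525e+02]
```

View pics/w1.png

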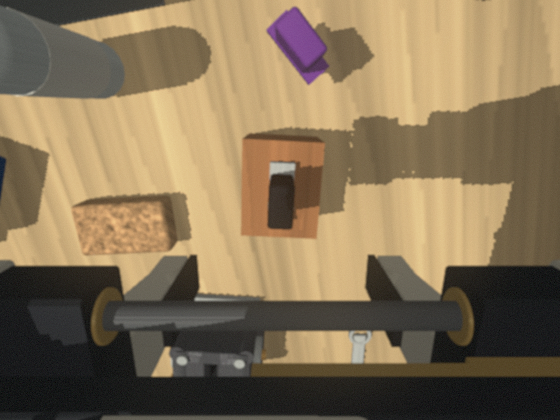

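The wrist view shows the handle at about (281,203), the shoulder bar at (283,165) and the stand around (245–323, 140–237). I'll check these against the position found earlier.

Run:
```python
from h import *
f=load('w1'); c=f['color']
g=c[145:240,245:322].astype(int); m=(g.max(2)<60).astype(np.uint8); n,l,st,ce=cv2.connectedComponentsWithStats(m);k=1+st[1:,4].argmax()
q=np.argwhere(l==k)
for y in range(0,95,6):
    r=q[q[:,0]==y][:,1]
    if len(r): print(y+145,r.min()+245,r.max()+245)
C=np.array([.438,-.298])
for yaw in(-9.4,):
  a=np.radians(yaw);ex=np.array([np.cos(a),np.sin(a)]);ey=np.array([-ex[1],ex[0]])
  for z,hx,hy in((.135,11,20),(.085,12,30),(.085,11,20),(.075,40,50)):
    print(z,[proj(f,[*(C+sx*hx/1e3*ex+sy*hy/1e3*ey),z]).round(0).tolist() for sx,sy in((1,-1),(-1,-1),(-1,1),(1,1))])
print([onz(f,*p,.075)[:2].round(4).tolist() for p in((245,139),(323,144),(316,238),(242,234))])
```

```text
175 274 284
181 271 292
187 271 293
193 279 293
199 281 293
205 283 292
211 283 292
217 277 291
223 282 289
0.135 [[270.0, 186.0], [296.0, 186.0], [296.0, 231.0], [270.0, 231.0]]
0.085 [[270.0, 164.0], [296.0, 164.0], [295.0, 223.0], [271.0, 223.0]]
0.085 [[272.0, 174.0], [294.0, 174.0], [294.0, 214.0], [272.0, 213.0]]
0.075 [[242.0, 141.0], [324.0, 141.0], [321.0, 238.0], [245.0, 238.0]]
[[0.4657, -0.3555], [0.392, -0.3385], [0.4116, -0.2427], [0.4879, -0.2598]]
```

```bash
python3 -m jog '[[1,[1,0,60],0.05],[1,[1,0,110],0.05],[1,[1,0,145],0.05],[1,[1,0,151],0.05],[1,[1,0,151],0.05],[-1,[1,0,151],0.05],[-1,[1,0,151],0.05],[-1,[1,0,151],0.05],[-1,[1,0,151],0.05],[-1,[1,0,151],0.05],[-1,[1,0,151],0.05]]' 40; python3 -c "
from h import *
s=status.get_state();print(s['eef_pos'],s['ee_rot'],s['force'],s['moment'])"
```

```text
t: 4.08
eef_pos: [0.438, -0.2986, 0.1096]
ee_rot: [3.142, 0.0, -1.784]
force: [0.8, 0.7, -0.2]
width: 0.0329
gripper_force: 0.0
[ 0.43802986 -0.29864844  0.1095584 ] [ 3.14157166e+00  1.94720530e-06 -1.78392794e+00] [ 0.7803532   0.7396221  -0.18685104] [ 0.09262179 -0.09150714 -0.00946443]
```

Still closing. I give it more time, then lift.

```bash
python3 -m jog '[[-1,[0,0,0],0],[-1,[0,0,0],0],[-1,[0,0,0],0],[-1,[0,0,0],0]]' 40; python3 -m jog '[[-1,[0,0,-30],0],[-1,[0,0,-70],0],[-1,[0,0,-110],0],[-1,[0,0,-140],0],[-1,[0,0,-140],0],[-1,[0,0,-140],0]]'
python3 - <<'E'
from h import *
s=status.get_state(); print(s['q'].round(3),s['eef_pos'],s['ee_rot'],s['force'],s['moment'])
grab('scene','s2');grab('side','d2')
f=load('s2');p=proj(f,s['eef_pos']).astype(int);print(p)
A=f['color'][p[1]-60:p[1]+80,p[0]-70:p[0]+70]
f=load('d2');p=proj(f,s['eef_pos']).astype(int);print(p)
B=f['color'][p[1]-60:p[1]+80,p[0]-70:p[0]+70]
cv2.imwrite('pics/c2.png',cv2.resize(np.hstack([A,B]),None,fx=2.8,fy=2.8,interpolation=3)[:,:,::-1])
E
```

```text
t: 4.58
eef_pos: [0.4381, -0.2986, 0.1095]
ee_rot: [-3.142, -0.0, -1.784]
force: [1.0, -0.2, 0.1]
width: 0.0218
gripper_force: 40.0
t: 5.32
eef_pos: [0.4373, -0.2981, 0.2484]
ee_rot: [3.14, 0.001, -1.784]
force: [0.2, -0.3, -2.3]
width: 0.0219
gripper_force: 40.0
[-2.280e-01  1.140e-01 -2.940e-01 -1.000e-03 -1.165e+00  1.500e-02] [ 0.43726394 -0.29814212  0.24841896] [ 3.13987813e+00  8.26694757e-04 -1.78418175e+00] [ 0.16791488 -0.29493617 -2.34529008] [ 0.06560518 -0.01253167 -0.03971925]
[203 131]
[319 114]
```

View pics/c2.png

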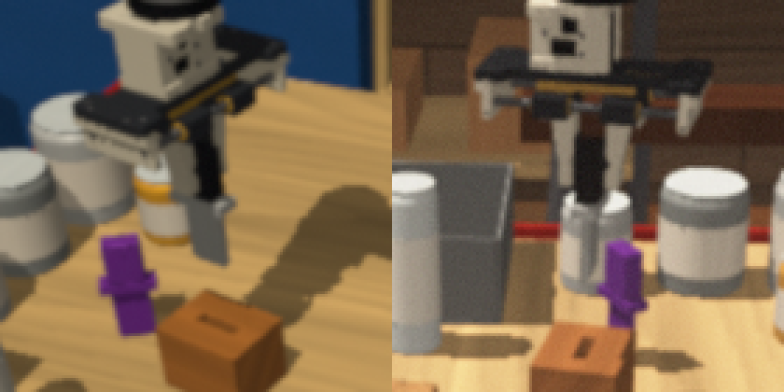

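The picture shows the blade held upright below the jaws, with its tip near crop (209,262) in the scene view and (588,277) in the side view. The stand is empty. Next I triangulate the tip.

Run:
```python
from h import *
s=status.get_state();sc,sd=load('s2'),load('d2')
L=np.array;a=L([190,258])/2.8+[133,71];b=L([228,265])/2.8+[133,71]
# blade mask: greyish in scene
g=sc['color'][140:170,195:222].astype(int);m=((g.max(2)-g.min(2))<30).astype(int)
for i,r in enumerate(m): 
    w=np.flatnonzero(r); print(140+i,(w.min()+195,w.max()+195,len(w)) if len(w) else '')
z=s['eef_pos'][2]+.005-.1
R=Ro.from_euler('xyz',s['ee_rot']).as_matrix()
for p in(a,b,(a+b)/2): print(p,onz(sc,*p,z), (R.T@(onz(sc,*p,z)-s['eef_pos'])*1000).round(1))
q=L([588-392,277])/2.8+[249,54];print(q,(R.T@(onz(sd,*q,z)-s['eef_pos'])*1000).round(1))
for dx in(-3,0,3):
  print(dx,[proj(sc,s['eef_pos']+R@L([dx+e,0,95])/1e3).round(1).tolist() for e in(-18,18)],[proj(sc,s['eef_pos']+R@L([dx+e,0,60])/1e3).round(1).tolist() for e in(-20,20)])
# delta to calipers
ang=-13.6
for c in([.5568,-.0848],[.5838,.0252],[.6106,.1373]): print(delta([*c,s['eef_pos'][2]]))
print('turn', -(np.radians(ang-90)-s['ee_rot'][2]))
```

```text
140 (np.int64(195), np.int64(212), 18)
141 (np.int64(195), np.int64(214), 20)
142 (np.int64(196), np.int64(215), 20)
143 (np.int64(197), np.int64(216), 20)
144 (np.int64(197), np.int64(215), 19)
145 (np.int64(198), np.int64(214), 17)
146 (np.int64(198), np.int64(213), 16)
147 (np.int64(198), np.int64(212), 15)
148 (np.int64(199), np.int64(212), 14)
149 (np.int64(199), np.int64(212), 14)
150 (np.int64(199), np.int64(212), 14)
151 (np.int64(199), np.int64(212), 14)
152 (np.int64(199), np.int64(212), 14)
153 (np.int64(200), np.int64(212), 13)
154 (np.int64(201), np.int64(212), 12)
155 (np.int64(201), np.int64(212), 12)
156 (np.int64(201), np.int64(212), 12)
157 (np.int64(202), np.int64(212), 11)
158 (np.int64(202), np.int64(213), 12)
159 (np.int64(202), np.int64(213), 12)
160 (np.int64(202), np.int64(213), 12)
161 (np.int64(203), np.int64(213), 11)
162 (np.int64(204), np.int64(213), 10)
163 (np.int64(207), np.int64(213), 7)
164 (np.int64(210), np.int64(213), 4)
165 
166 
167 
168 
169 
[200.85714286 163.14285714] [ 0.44335706 -0.31511325  0.15305724] [15.2 -9.8 95. ]
[214.42857143 165.64285714] [ 0.44177617 -0.27530396  0.15305724] [-23.3   0.2  95. ]
[207.64285714 164.39285714] [ 0.44256338 -0.29512694  0.15305724] [-4.1 -4.8 95. ]
[319.         152.92857143] [-13.5   5.1  95. ]
-3 [[213.7, 165.4], [203.3, 161.4]] [[212.8, 154.5], [201.0, 150.2]]
0 [[212.8, 165.1], [202.4, 161.1]] [[211.9, 154.2], [200.1, 149.9]]
3 [[211.9, 164.7], [201.6, 160.8]] [[211.0, 153.9], [199.2, 149.6]]
[-2.339e+02 -7.170e+01 -1.000e-01]
[-347.1  -74.8   -0. ]
[-462.4  -77.3    0. ]
turn 0.024147172611710843
```

```bash
python3 -m jog '[[-1,[-60,-18,0],0.024],[-1,[-120,-36,0],0.024],[-1,[-180,-54,0],0.024],[-1,[-225,-70,0],0.024],[-1,[-234,-72,0],0.024],[-1,[-234,-72,0],0.024],[-1,[-234,-72,30],0.024],[-1,[-234,-72,50],0.024],[-1,[-234,-72,58],0.024],[-1,[-234,-72,58],0.024]]' 60
python3 - <<'E'
from h import *
s=status.get_state(); print(s['q'].round(3),s['eef_pos'],s['ee_rot'],s['force'],s['moment'],delta([.5568,-.0848,.15]))
grab('scene','s3');grab('side','d3')
f=load('s3');p=proj(f,s['eef_pos']-[0,0,.1]).astype(int);print(p)
A=f['color'][p[1]-60:p[1]+40,p[0]-50:p[0]+50]
f=load('d3');p=proj(f,s['eef_pos']-[0,0,.1]).astype(int);print(p)
B=f['color'][p[1]-60:p[1]+40,p[0]-50:p[0]+50]
cv2.imwrite('pics/c3.png',cv2.resize(np.hstack([A,B]),None,fx=4,fy=4,interpolation=3)[:,:,::-1])
E
```

```text
t: 6.68
eef_pos: [0.5574, -0.086, 0.1914]
ee_rot: [3.141, -0.001, -1.809]
force: [0.2, 0.1, -1.0]
width: 0.0218
gripper_force: 60.0
[ 0.194  0.216 -0.306  0.    -1.05  -0.432] [ 0.55741154 -0.08601361  0.1914329 ] [ 3.14087213e+00 -5.24395399e-04 -1.80880434e+00] [ 0.16597768  0.06945469 -1.01570801] [ 0.12273253 -0.07773971 -0.02042396] [-1.1  0.9 41.4]
[265 226]
[263 211]
```

View pics/c3.png

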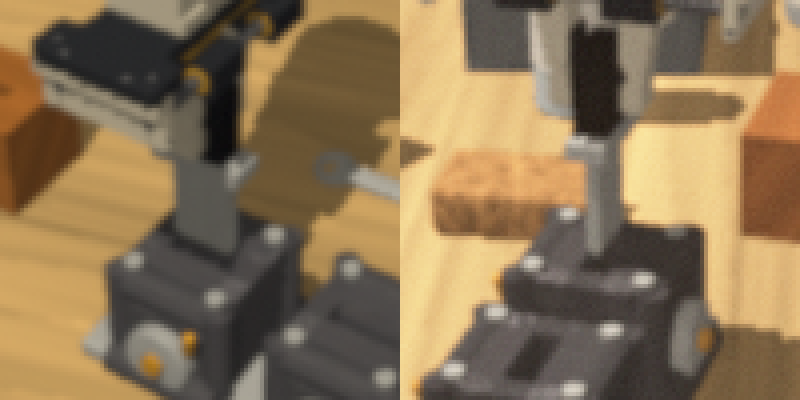

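The blade tip sits just over the slot of the caliper nearest the stand, at crop (205,250) in the scene view and (598,255) in the side view. I lower it into the mouth.

```bash
python3 -m jog '[[-1,[-1,1,2],0],[-1,[-1,1,8],0],[-1,[-1,1,14],0],[-1,[-1,1,20],0],[-1,[-1,1,22],0]]' ; python3 -m jog '[[-1,[0,0,5],0],[-1,[0,0,10],0],[-1,[0,0,14],0],[-1,[0,0,14],0]]'; python3 -m jog '[[-1,[0,0,2],0],[-1,[0,0,4],0],[-1,[0,0,6],0]]'; python3 -m jog '[[-1,[0,0,2],0],[-1,[0,0,4],0],[-1,[0,0,6],0]]'
```

```text
t: 7.4
eef_pos: [0.5577, -0.0839, 0.1693]
ee_rot: [-3.141, -0.0, -1.808]
force: [1.5, -0.7, -1.8]
width: 0.0216
gripper_force: 60.0
t: 7.9
eef_pos: [0.5576, -0.0839, 0.1553]
ee_rot: [-3.141, 0.0, -1.808]
force: [4.6, -1.6, -5.2]
width: 0.0215
gripper_force: 60.0
t: 8.28
eef_pos: [0.5577, -0.0839, 0.1499]
ee_rot: [-3.14, 0.0, -1.808]
force: [3.7, -0.7, 1.0]
width: 0.0219
gripper_force: 60.0
t: 8.65
eef_pos: [0.5585, -0.0839, 0.1443]
ee_rot: [-3.139, 0.001, -1.807]
force: [6.2, -1.4, 2.5]
width: 0.0217
gripper_force: 60.0
```

```bash
python3 -m jog '[[-1,[0,-1,0],0],[-1,[0,-1,2],0],[-1,[0,-1,4],0]]'; python3 -m jog '[[-1,[0,0,2],0],[-1,[0,0,4],0]]'; python3 -m jog '[[-1,[0,0,2],0],[-1,[0,0,4],0]]'
```

```text
t: 9.02
eef_pos: [0.5586, -0.0842, 0.1404]
ee_rot: [-3.14, 0.0, -1.807]
force: [2.2, -0.2, 9.4]
width: 0.0217
gripper_force: 60.0
t: 9.28
eef_pos: [0.5582, -0.0842, 0.1366]
ee_rot: [-3.141, -0.0, -1.807]
force: [1.5, 0.5, 10.9]
width: 0.0219
gripper_force: 60.0
t: 9.52
eef_pos: [0.5582, -0.0843, 0.1327]
ee_rot: [-3.141, -0.0, -1.807]
force: [0.7, -0.8, 12.1]
width: 0.0213
gripper_force: 60.0
```

```bash
python3 -m jog '[[-1,[0,0,3],0],[-1,[0,0,6],0]]'; python3 -m jog '[[-1,[0,0,3],0],[-1,[0,0,5],0]]'; python3 -m jog '[[-1,[0,0,1],0],[-1,[0,0,2],0],[-1,[0,0,2],0]]'
```

```text
t: 9.78
eef_pos: [0.5577, -0.0843, 0.1259]
ee_rot: [3.141, -0.0, -1.808]
force: [2.0, -0.9, 5.7]
width: 0.0215
gripper_force: 60.0
t: 10.02
eef_pos: [0.5577, -0.0842, 0.1208]
ee_rot: [3.141, -0.0, -1.807]
force: [2.2, -0.3, 7.2]
width: 0.0215
gripper_force: 60.0
t: 10.4
eef_pos: [0.5578, -0.0843, 0.1195]
ee_rot: [3.141, -0.0, -1.807]
force: [-0.1, 1.5, 10.7]
width: 0.022
gripper_force: 60.0
```

Past 52 mm the drag is a steady 6–9 N, so this is the sound caliper. I seat the blade now.

```bash
python3 -m jog '[[-1,[0,0,1],0],[-1,[0,0,1],0]]';  python3 -m jog '[[-1,[0,0,1],0],[-1,[0,0,1],0]]'
```

```text
t: 10.65
eef_pos: [0.5578, -0.0843, 0.1195]
ee_rot: [-3.141, -0.001, -1.807]
force: [-3.3, 2.0, 20.5]
width: 0.0215
gripper_force: 60.0
t: 10.9
eef_pos: [0.5578, -0.0843, 0.1194]
ee_rot: [-3.141, -0.001, -1.807]
force: [-5.7, 2.0, 28.3]
width: 0.0217
gripper_force: 60.0
```

It stopped hard at the expected height (0.1195), so the shoulders are seated. I relieve the push, release and retreat.

```bash
python3 -m jog '[[-1,[0,0,-1.5],0],[-0.3,[0,0,-1.5],0],[0,[0,0,-1.5],0],[0.3,[0,0,-1.5],0],[1,[0,0,-1.5],0],[1,[0,0,-1.5],0],[1,[0,0,-1.5],0],[1,[0,0,-1.5],0],[1,[0,0,-1.5],0],[1,[0,0,-20],0],[1,[0,0,-60],0],[1,[0,0,-110],0],[1,[0,0,-140],0],[1,[0,0,-140],0]]' 20
python3 - <<'E'
from h import *
grab('scene','s4');grab('side','d4')
P=[.5576,-.0843,.1]
f=load('s4');p=proj(f,P).astype(int);print(p)
A=f['color'][p[1]-60:p[1]+40,p[0]-50:p[0]+50]
f=load('d4');p=proj(f,P).astype(int);print(p)
B=f['color'][p[1]-60:p[1]+40,p[0]-50:p[0]+50]
cv2.imwrite('pics/c4.png',cv2.resize(np.hstack([A,B]),None,fx=4,fy=4,interpolation=3)[:,:,::-1])
E
```

```text
t: 12.65
eef_pos: [0.5594, -0.0841, 0.2596]
ee_rot: [-3.136, 0.002, -1.808]
force: [-0.0, 0.6, -0.1]
width: 0.0874
gripper_force: 0.0
[266 224]
[263 208]
```

View pics/c4.png

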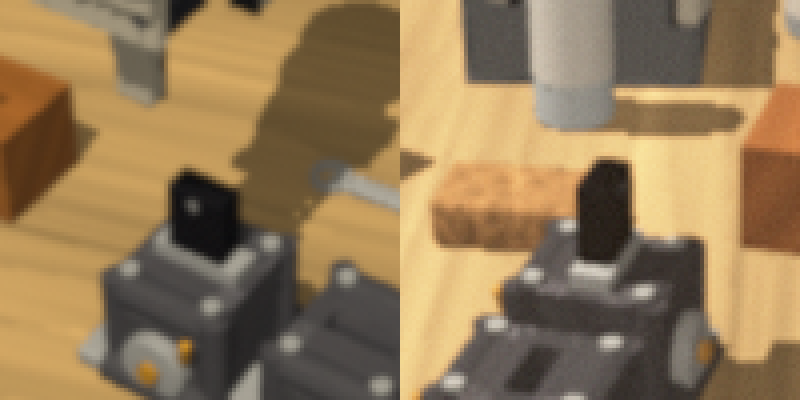

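The blade stands seated at crop (205,225) in the scene view and (600,220) in the side view, shoulders flat on the caliper, with the gripper well clear. I hand it in.

```bash
python3 -c "
from station import order
print(order.job_done())"
```

```text
the job is handed in; nothing more can be done
None
```

The gauge blade is standing fully home and released in the sound caliper, the one nearest the stand; it was the first one tried, with 6–9 N of drag past 52 mm, so the other two were not probed, and the job was handed in at about 13 s.

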